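# Tighten the cheese press to the wrench's click

### The arm

A 7-joint arm with a two-finger parallel gripper is mounted at the origin on the work surface. World frame = base frame: x ahead of the robot, y to its left, z up, the work surface at z = 0. Lengths are in m, angles in rad, forces in N, time in s.
With the tool pointing down it reaches from about 0.425 to 0.875 m from the base axis. Payload 9.9 kg.
Tool frame: the origin (TCP) lies between the finger pads; the fingertips stand 11 mm ahead of it and the grasp point (between the pads) lies 8 mm behind it; z points along the fingers, y is the direction in which the jaws open and shut (so a half turn about z gives the same grasp; the last joint's range is limited). The gripper opens to 85 mm and grips with 20 to 120 N. Pads are 22 mm wide; open, the fingers measure 114 mm over their backs; the gripper's body (76 mm by 85 mm) begins 54 mm behind the grasp point. The pads swing forward as they close: fully open they stand 13 mm farther back than shut.
Start: joints at [1.131, 0.576, 0.025, 1.437, -0.015, 1.129, -0.057], TCP at [0.235, -0.633, 0.242] pointing down, gripper open.
Joint ranges: [-2.76, 2.76], [-0.34, 2.15], [-1.52, 1.57], [0.19, 2.46], [-1.09, 4.23], [0.17, 1.99], [-2.82, 2.82]. Speed limits (rad/s): [2.22, 2.22, 3.01, 3.01, 3.14, 3.14, 3.14].

### API

Orientations are given as a rotation vector (axis times angle).
In Python, from station import env, vision, workorder gives the robot as it stands.
- The arm moves only by the tool send_rows, never from a script. Its argument "deltas" is a list of rows, each a list of 3 entries, a list of its own where there are three numbers: the opening, from 0 (shut) to 1 (fully open), then the shift along the tool's x, y, z as a fraction of full scale, then the turn about the tool's z as a fraction of full scale. In form: [[hand, [x, y, z], twist], ...]. A call has exactly 5 rows; each row is the pose to reach, as a shift and turn from the pose commanded when the call began, along the tool's axes at that moment; what a row does not reach only later rows make up. Full scale, the value 1, is 0.4 m for a shift and pi/2 rad for a turn. A row lasts 1/12 s, in which the tool goes at most 41.7 mm and 7.16 degrees, less where a joint would pass 70% of its speed; a pose out of reach is approached as far as the arm can. A call with a number of a shift or a turn outside -1 to 1 is refused whole. A call with a gripper value outside its range is refused whole. The fingers move at their own pace and stop on an object; the grip force is fixed at half the most. Time passes only in rows, so rows that repeat a pose let the fingers close, or fill a call up. It gives the time, the measured TCP pose, the force and the opening at its end, in the units of the state.
- env.get_state(): the state, without advancing time (a new reading comes with each control period).
- vision.grab_frame(name): name is "scene" or "top" or "wrist"; returns a dict with "frame" (420x560x3 uint8, red, green, blue), "z_map" (420x560 float32, m along the optical axis (not along the pixel's ray), 0 where there is no reading), "camera_matrix" (3x3 intrinsics, pixels), "k1" (the pictures are not rectified: a ray, as slopes to the right and down, at radius r is drawn at 1 + k1 r^2 times it, then the intrinsics apply), "rvec" (rotation vector, rad) and "tvec" (3), from world to camera coordinates, as OpenCV has them; the wrist camera has in their place "tool_from_camera" (4x4, takes a point from camera to tool coordinates, whose origin is the TCP and whose axes are the flange's). Camera axes: x right, y down, z forward; pixel columns grow to the right and rows downward; lengths in m; the calibration is good to about 2 mm. A picture is of the moment at which its call begins: read the wrist's pose just before it.
- workorder.close_job(): hands the job in, once; it reports no verdict.
The state is a dict: "clock": time; "joint_positions": joint angles; "qvel": joint speeds; "effort": joint torques, N m; "position": TCP position; "eef_rot": TCP orientation; "force": force on the tool from outside, world axes, zero at the start; "torque": the same for the moment, N m; "finger_gap": finger opening in m.
Only numpy, scipy, OpenCV 4.12 (cv2) and the standard library are available. Lean on these libraries where they do the work, as an engineer would, in place of code of your own. Each camera call takes 0.05 s, during which the arm holds its last target.

### The job

Slide the tray with the cheese mould fully home under the foot of the bench press, against the stop at the back. Then turn the press's click wrench clockwise (seen from above) until you feel it break over, stop at once without forcing the wrench on past its click, and let go so that the handle springs straight again. Leave the cheese, the brush and the spare mould where they are.

Things in the scene. Friction and masses are not known exactly. Their poses are not given: they have to be found in the camera images.
- press: Steel C-frame bench press, fixed. Origin on the table under the vertical screw axis; x points from the open front (tray side) to the stop at the back; z up. Bed 160 mm wide, x -200 to 100 mm, top at z = 20; rails along x 118 mm apart, tops at z = 34. Stop face at x = 58. Column x = 65 to 100, 50 mm wide; beam 40 mm wide, z = 115 to 140, from column to a round end (radius 24 mm) on the axis.
- press_axis (a point): Fixed point on the screw axis at the wrench's mid-height, 167 mm above the table. The wrench turns about the vertical through it. The wrench breaks over after 0.25 to 0.75 rad of turn (not known beforehand); the screw then stands still. 0.25 rad into the break-over the handle meets a solid stop and would turn the screw too tight. When the handle is let go the screw stays where it is.
- press_foot (a point): Underside of the press's round foot (52 mm across) on the screw axis. It goes down 6 mm per radian of screw turn; when the screw is tight it is just on the mould's lid (about 90 mm above the table), at the start 2 to 4 mm higher.
- tray_post (a point): Middle of the tray's grip: an upright steel post, 20 mm diameter, at the tray's front end, its top 27 mm above this point. x towards the mould, z up. It is at x = -100, z = 63 mm in the press's frame when the tray is fully home; at the start 50 to 80 mm short of that. The tray (178 x 112 x 6 mm, 0.35 to 0.7 kg with its 90 mm white mould) is loose between the rails and slides along the press's x.
- wrench_head (a point): Centre of the round wrench head (42 mm across, 30 mm high), on the screw axis, fixed on the screw. Its x axis points along the straight (not broken-over) handle, z up. The head's cheeks flank the first 73 mm of the handle.
- wrench_grip (a point): Centre of the black grip, a level bar 110 mm long, 24 wide, 26 high, 180 mm from the screw axis, 167 above the table, free all round. x outward, z up. Pushed clockwise from one side it takes 11 to 14 N, rising slowly to about 16 N (less if held firmly: part is then a moment); at the click the force falls as the handle swings on (two thirds at 0.1 rad, a third at 0.18). Released, it springs straight.
- wrench_pin (a point): Small pin on the handle, 50 mm from the screw axis. It lies on the head's x axis while the handle is straight; after break-over by an angle a it is 50 mm x sin(a) off to the head's -y side. Axes as the grip's.
- cheese_mid (a point): Centre of a small cheese wheel, 100 mm diameter, 55 mm high, standing on the table. Leave alone.
- brush_mid (a point): Centre of a wooden rind brush, 140 x 50 x 38 mm, lying on the table. Leave alone.
- mould_mid (a point): Centre of an empty white cheese mould (cup), 90 mm diameter, 60 mm high, standing on the table. Leave alone.
Things that resemble listed ones, but are neither listed nor needed, are in the scene too. What is shaped like the part that bears tray_post but pink or yellow is not meant.

How it is judged:
By the outcome, as a careful person would: the job done as asked, in the order asked, and still so for the second after the job is handed in, with the robot touching nothing.
It also fails if it takes over 72 s, if anything falls off the work surface, if the arm or the gripper's body presses on something with over 40 N, if the wrist force passes 120 N, or if a joint passes its speed limit or range.

## Working session

There is one attempt and no reset: what is moved stays moved. The work goes in short steps, Python scripts to look and compute and a tool call to move; the robot and the scene stay as the last step left them, time stands still between calls to the robot, and variables do not carry over. Pictures are saved under pics/ and viewed, and the job is handed in when it is done.

Besides the shell and the picture viewer there is one more tool, called by a JSON object that holds its "op" and its "data". send_rows: Moves the arm, as the interface text tells. Its arguments: {"type":"object","properties":{"deltas":{"type":"array"}},"required":["deltas"]}

```bash
ls -la; mkdir -p pics
cat > h.py <<'E'
import numpy as np, cv2
from station import env, vision, workorder
def save(name,fn):
    d=vision.grab_frame(name); cv2.imwrite('pics/'+fn+'.png',d['frame'][:,:,::-1]); np.savez('pics/'+fn+'.npz',**d); return d
E
python3 - <<'E'
from h import *
s=env.get_state()
for k,v in s.items(): print(k,np.round(v,4))
for n in ['scene','top','wrist']:
    d=save(n,n+'0')
    print(n,d['camera_matrix'].tolist(),d['k1'],d.get('rvec'),d.get('tvec'),d.get('tool_from_camera'))
E
```

```text
total 12
drwxr-xr-x  3 agent agent 4096 Dec  7 16:51 .
drwxr-xr-x 23 root  root  4096 Dec  7 16:51 ..
drwxr-xr-x  2 agent agent 4096 Dec  7 16:51 pics
clock 0.0
joint_positions [ 1.1312  0.5765  0.0249  1.4379 -0.015   1.129  -0.0565]
qvel [-0.0001 -0.0003 -0.0008 -0.0007 -0.0003  0.0015 -0.0004]
effort [-4.00000e-04 -7.65765e+01  2.25010e+00 -2.85972e+01  1.53000e-02
  1.26000e-02  1.00000e-04]
position [ 0.235  -0.6323  0.2414]
eef_rot [-3.0904e+00 -5.5560e-01  6.0000e-04]
force [-0.4518 -0.6689  0.065 ]
torque [-0.0034  0.0221 -0.0325]
finger_gap 0.0851
scene [[433.4694329097761, 0.0, 283.161282635359], [0.0, 433.4694329097761, 204.19238031671327], [0.0, 0.0, 1.0]] 0.02076565263407645 [ 0.93015464  2.49613326 -1.08058056] [ 0.39994905 -0.15566703  1.54428989] None
top [[457.07538006829367, 0.0, 270.4304676239455], [0.0, 457.07538006829367, 206.7634803459107], [0.0, 0.0, 1.0]] -0.013250574632322144 [ 2.1824223  -2.21011035  0.07685318] [0.01913146 0.52657767 1.36981917] None
wrist [[352.30429136227605, 0.0, 274.49771994967074], [0.0, 352.30429136227605, 209.84153735659575], [0.0, 0.0, 1.0]] -0.00012462476116433717 None None [[ 4.61648524e-04 -9.61779423e-01 -2.73824996e-01  6.85013042e-02]
 [ 9.99999454e-01  7.00768077e-04 -7.75444345e-04  1.28271117e-03]
 [ 9.37694231e-04 -2.73824489e-01  9.61779221e-01 -1.31843517e-01]
 [ 0.00000000e+00  0.00000000e+00  0.00000000e+00  1.00000000e+00]]
```

View pics/scene0.png

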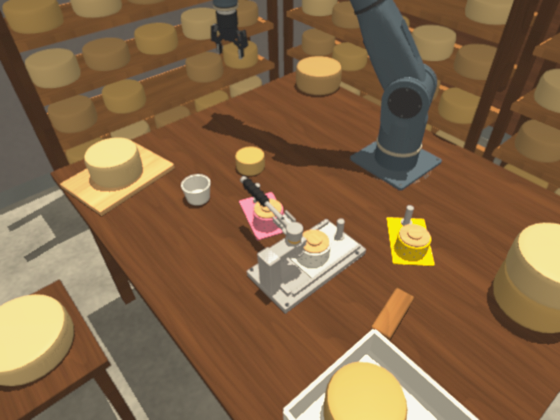

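View pics/top0.png

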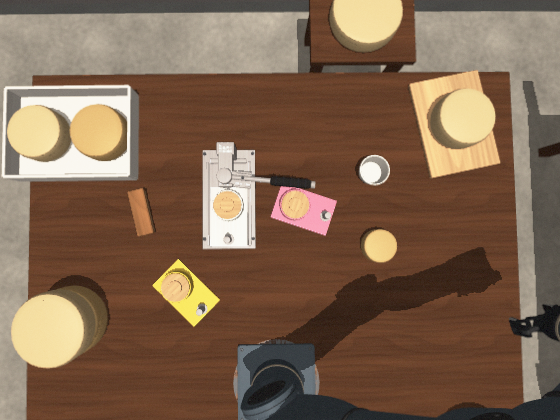

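View pics/wrist0.png

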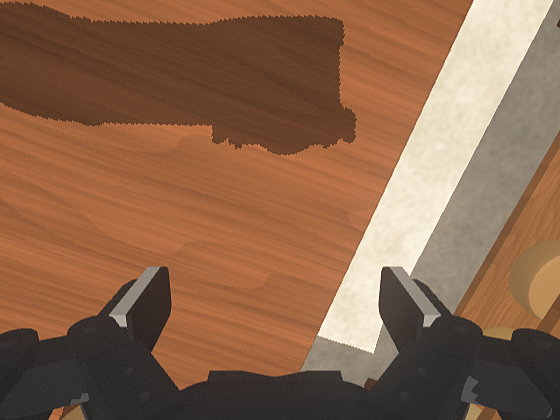

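The top view shows the press at about (229,200), with its column at the top edge and its open front facing the robot. The real tray's post is at (228,239), the wrench head at (225,176) and the black grip at (292,183). The pink and yellow trays are the look-alikes. Next I'll measure these points.

```bash
cat >> h.py <<'E'
def load(fn): return dict(np.load('pics/'+fn+'.npz',allow_pickle=True))
def ray(d,uv,s=None):
    uv=np.atleast_2d(np.float64(uv)); K=d['camera_matrix']; k1=float(d['k1'])
    p=cv2.undistortPoints(uv[:,None],K,np.array([k1,0,0,0.]))[:,0]
    v=np.c_[p,np.ones(len(p))]
    R,_=cv2.Rodrigues(np.float64(d['rvec'])); o=-R.T@np.float64(d['tvec']).ravel()
    return o, v@R
def onz(d,uv,z):
    o,v=ray(d,uv); return o+v*((z-o[2])/v[:,2])[:,None]
def proj(d,P):
    return cv2.projectPoints(np.float64(np.atleast_2d(P)),np.float64(d['rvec']),np.float64(d['tvec']),d['camera_matrix'],np.array([float(d['k1']),0,0,0.]))[0][:,0]
def pts(d):
    h,w=d['z_map'].shape; v,u=np.mgrid[:h,:w]; o,r=ray(d,np.c_[u.ravel(),v.ravel()])
    return (o+r*d['z_map'].reshape(-1,1)).reshape(h,w,3)
E
python3 - <<'E'
from h import *
for n,c in (('top0',(170,120,350,260)),('scene0',(230,165,380,310))):
    d=load(n); x0,y0,x1,y1=c
    im=d['frame'][y0:y1,x0:x1,::-1]; cv2.imwrite('pics/c_%s.png'%n,cv2.resize(im,None,fx=4,fy=4,interpolation=cv2.INTER_CUBIC))
d=load('top0');P=pts(d)
for (u,v) in [(225,176),(292,183),(228,238),(228,205),(246,178),(325,215),(295,205)]:
    print((u,v),np.round(P[v,u],3))
E
```

```text
(225, 176) [0.601 0.135 0.182]
(292, 183) [ 0.58  -0.044  0.181]
(228, 238) [0.435 0.136 0.09 ]
(228, 205) [0.529 0.135 0.091]
(246, 178) [0.596 0.079 0.173]
(325, 215) [ 0.498 -0.146  0.069]
(295, 205) [ 0.528 -0.059  0.07 ]
```

View pics/c_top0.png

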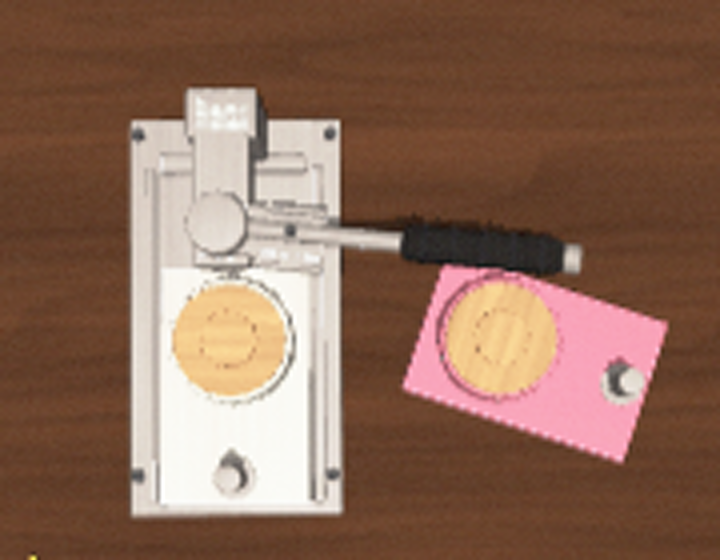

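View pics/c_scene0.png

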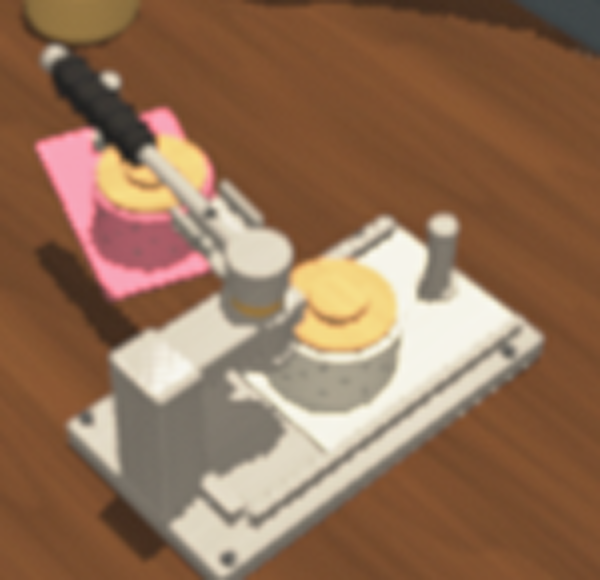

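Run:
```python
from h import *
d=load('top0');P=pts(d)
f=lambda c:np.array([170+(c[0]-1.5)/4,120+(c[1]-1.5)/4])
c=onz(d,[f(p) for p in [(132,121),(341,120),(343,515),(131,516)]],.02)
print('bed',np.round(c,4))
ax=(c[0]+c[1]-c[2]-c[3])/2; print('len',np.linalg.norm(ax),'wid',np.linalg.norm(c[0]-c[1]),np.linalg.norm(c[3]-c[2]),'yaw',np.arctan2(ax[1],ax[0]))
yl=(c[0]+c[3]-c[1]-c[2])/2; print('yaw from width',np.arctan2(-yl[0],yl[1]))
ctr=c.mean(0);e=ax/np.linalg.norm(ax);print('axis from bed',ctr+.05*e)
def m(name,mask,z):
    ys,xs=np.nonzero(mask); p=onz(d,[[xs.mean(),ys.mean()]],z)[0]; print(name,len(xs),np.round(p,4),'depth pts mean',np.round(P[mask].mean(0),4)); return p
Z=P[...,2]
v,u=np.mgrid[:420,:560]
m('post',(np.abs(u-228)<8)&(np.abs(v-238)<9)&(Z>.084)&(Z<.096),.09)
m('lid',(np.abs(u-228)<22)&(np.abs(v-205)<20)&(Z>.083)&(Z<.097),.088)
m('head',(np.abs(u-222)<12)&(np.abs(v-176)<13)&(Z>.177)&(Z<.19),.182)
blk=(d['frame'].max(2)<60)&(Z>.14)&(u>255)&(u<325)&(v<200)&(v>160)
m('grip',blk,.18)
for q in range(264,318,6): 
    col=np.nonzero(blk[:,q])[0]; print(q,col.min(),col.max(),end='; ')
m2=blk; ys,xs=np.nonzero(m2); w=onz(d,np.c_[xs,ys],.175); print(cv2.fitLine(np.float32(w[:,:2]),cv2.DIST_L2,0,.01,.01).ravel(), w.min(0),w.max(0))
print('pin',onz(d,[f((290,231))],.18))
print('pink mould max z',Z[195:235,275:335].max(), 'brush etc')
ds=load('scene0');Ps=pts(ds)
zm=Ps[...,2]
mm=(zm>.083)&(zm<.097)&(np.abs(Ps[...,0]-.435)<.02)&(np.abs(Ps[...,1]-.136)<.03); print('scene post',Ps[mm].mean(0),mm.sum())
mm=(zm>.177)&(zm<.19)&(np.abs(Ps[...,0]-.605)<.03)&(np.abs(Ps[...,1]-.136)<.03); print('scene head',Ps[mm].mean(0),mm.sum())
mm=(zm>.15)&(zm<.2)&(Ps[...,1]<.02)&(Ps[...,1]>-.12)&(np.abs(Ps[...,0]-.58)<.05);print('scene grip',Ps[mm].mean(0),Ps[mm].min(0),Ps[mm].max(0),mm.sum())
```

```text
bed [[0.7023 0.2165 0.02  ]
 [0.7013 0.0576 0.02  ]
 [0.4018 0.0594 0.02  ]
 [0.4032 0.2184 0.02  ]]
len 0.29931525876417275 wid 0.1588484231995153 0.15905283694570704 yaw -0.006195040392198152
yaw from width -0.007401145609196225
axis from bed [0.60215704 0.1376745  0.02      ]
post 37 [0.4317 0.1394 0.09  ] depth pts mean [0.4317 0.1395 0.0897]
lid 293 [0.5309 0.1386 0.088 ] depth pts mean [0.5309 0.1386 0.0871]
head 180 [0.6033 0.1385 0.182 ] depth pts mean [0.6033 0.1385 0.182 ]
grip 368 [ 0.5837 -0.0388  0.18  ] depth pts mean [ 0.5835 -0.0388  0.1814]Traceback (most recent call last):
  File "<stdin>", line 19, in <module>
    return umr_minimum(a, axis, None, out, keepdims, initial, where)
ValueError: zero-size array to reduction operation minimum which has no identity
```

Measured points:

| Item | Measured | Check against the description |
|---|---|---|
| Press axis | (0.603, 0.138), yaw about -0.007 | Bed 299 x 159 mm, given 300 x 160 |
| Post | (0.432, 0.139), top at 0.090 | Given top height is 90 mm |
| Post's distance from home | about 71 mm | Given range is 50 to 80 mm |
| Grip | (0.584, -0.039) | 178 mm from the axis, given 180 mm |

Next I'll write a helper that turns targets into move fractions.

```bash
cat >> h.py <<'E'
from scipy.spatial.transform import Rotation as Ro
def plan(tgt,yaw,start=None):
    s=env.get_state(); R=Ro.from_rotvec(s['eef_rot']).as_matrix(); p=np.array(s['position']) if start is None else np.array(start)
    y0=np.degrees(np.arctan2(R[1,0],R[0,0]))
    print('t',s['clock'],'pos',np.round(s['position'],4),'yaw',round(y0,2),'tilt',np.round(R[:,2],3),'F',np.round(s['force'],1),'gap',s['finger_gap'])
    d=R.T@(np.array(tgt)-p)/.4; tw=(y0-yaw); tw=(tw+180)%360-180
    print('frac',np.round(d,4),'twist',round(tw/90,4),'(deg',round(tw,1),')')
E
python3 - <<'E'
from h import *
plan((.45,-.45,.28),90)
plan((.55,-.25,.28),90)
E
```

```text
t 0.15 pos [ 0.235  -0.6324  0.2416] yaw 20.39 tilt [-0.     0.001 -1.   ] F [-0.2  0.5  0.8] gap 0.08525498310415544
frac [ 0.6626 -0.2404 -0.0956] twist -0.7735 (deg -69.6 )
t 0.15 pos [ 0.235  -0.6324  0.2416] yaw 20.39 tilt [-0.     0.001 -1.   ] F [-0.2  0.5  0.8] gap 0.08525498310415544
frac [ 1.0711 -0.622  -0.0952] twist -0.7735 (deg -69.6 )
```

{"op": "send_rows", "data": {"deltas": [[1,[0.65,-0.26,-0.1],-0.4],[1,[0.65,-0.26,-0.1],-0.4],[1,[0.65,-0.26,-0.1],-0.4],[1,[0.65,-0.26,-0.1],-0.4],[1,[0.65,-0.26,-0.1],-0.4]]}}

```text
clock: 0.57
position: [0.389, -0.4926, 0.2719]
eef_rot: [-2.767, -1.488, 0.0]
force: [1.0, -0.2, 0.9]
finger_gap: 0.0853
```

Run:
```python
from h import *
plan((.53,-.2,.28),90)
```

```text
t 0.5667 pos [ 0.389  -0.4926  0.2719] yaw 56.54 tilt [-0.  0. -1.] F [ 1.  -0.2  0.9] gap 0.08531659638204937
frac [ 0.8047 -0.1092 -0.0202] twist -0.3718 (deg -33.5 )
```

{"op": "send_rows", "data": {"deltas": [[0.35,[0.8,-0.11,-0.02],-0.37],[0.35,[0.8,-0.11,-0.02],-0.37],[0.35,[0.8,-0.11,-0.02],-0.37],[0.35,[0.8,-0.11,-0.02],-0.37],[0.35,[0.8,-0.11,-0.02],-0.37]]}}

```text
clock: 0.98
position: [0.4795, -0.3051, 0.2769]
eef_rot: [-2.224, -2.219, 0.0]
force: [1.0, 0.1, -0.3]
finger_gap: 0.0301
```

Run:
```python
from h import *
plan((.45,.0,.28),90)
```

```text
t 0.9833 pos [ 0.4795 -0.3051  0.2769] yaw 89.88 tilt [-0. -0. -1.] F [ 1.   0.1 -0.3] gap 0.03009728793445807
frac [ 0.7627 -0.0754 -0.0078] twist -0.0014 (deg -0.1 )
```

{"op": "send_rows", "data": {"deltas": [[0.35,[0.75,-0.06,0],0],[0.35,[0.75,-0.06,0],0],[0.35,[0.75,-0.06,0],0],[0.35,[0.75,-0.06,0],0],[0.35,[0.75,-0.06,0],0]]}}

```text
clock: 1.4
position: [0.4637, -0.0974, 0.2769]
eef_rot: [2.231, 2.211, -0.0]
force: [0.9, 0.2, -0.3]
finger_gap: 0.0302
```

Run:
```python
from h import *
plan((.432,.139,.16),90)
```

```text
t 1.4 pos [ 0.4637 -0.0974  0.2769] yaw 89.48 tilt [-0. -0. -1.] F [ 0.9  0.2 -0.3] gap 0.030248675132943
frac [ 0.5902 -0.0846  0.2921] twist -0.0058 (deg -0.5 )
```

{"op": "send_rows", "data": {"deltas": [[0.35,[0.59,-0.085,0.25],0],[0.35,[0.59,-0.085,0.25],0],[0.35,[0.59,-0.085,0.25],0],[0.35,[0.59,-0.085,0.25],0],[0.35,[0.59,-0.085,0.25],0]]}}

```text
clock: 1.82
position: [0.438, 0.0927, 0.1958]
eef_rot: [2.232, 2.211, 0.001]
force: [1.0, 0.2, -0.0]
finger_gap: 0.03
```

Run:
```python
from h import *
plan((.432,.139,.16),90)
```

```text
t 1.8167 pos [0.438  0.0927 0.1958] yaw 89.47 tilt [ 0.  0. -1.] F [ 1.   0.2 -0. ] gap 0.02996498844176093
frac [ 0.1156 -0.0161  0.0895] twist -0.0059 (deg -0.5 )
```

{"op": "send_rows", "data": {"deltas": [[0.35,[0.115,-0.016,0.1],0],[0.35,[0.115,-0.016,0.1],0],[0.35,[0.115,-0.016,0.1],0],[0.35,[0.115,-0.016,0.1],0],[0.35,[0.115,-0.016,0.1],0]]}}

```text
clock: 2.23
position: [0.433, 0.1363, 0.1567]
eef_rot: [2.232, 2.21, -0.001]
force: [0.5, -0.2, -0.3]
finger_gap: 0.0297
```

Run:
```python
from h import *
plan((.432,.139,.062),90)
d=save('wrist','w1'); s=env.get_state()
```

```text
t 2.2333 pos [0.433  0.1363 0.1567] yaw 89.45 tilt [ 0.    -0.001 -1.   ] F [ 0.5 -0.2 -0.3] gap 0.029731077335509417
frac [ 0.0068 -0.0025  0.2368] twist -0.0061 (deg -0.6 )
```

View pics/w1.png

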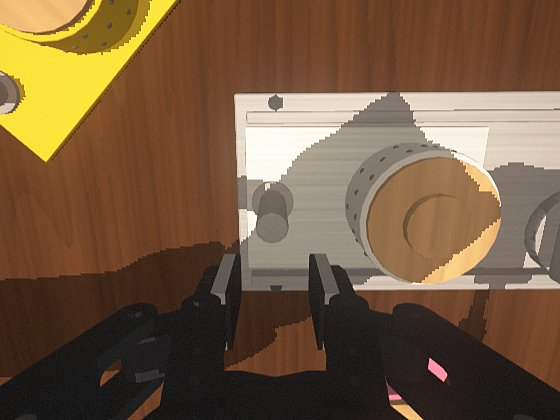

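The wrist picture shows the post's top at about (273,224) and the jaw midline at about column 274, so x is lined up. I'll cast the ray to check y.

Run:
```python
from h import *
d=load('w1');s=env.get_state();R=Ro.from_rotvec(s['eef_rot']).as_matrix();T=d['tool_from_camera']
v=np.r_[cv2.undistortPoints(np.array([[[273,223.]]]),d['camera_matrix'],None)[0,0],1]
o=R@T[:3,3]+s['position']; w=R@(T[:3,:3]@v); print(o+w*((.09-o[2])/w[2]))
```

```text
[0.43200463 0.13943798 0.09      ]
```

{"op": "send_rows", "data": {"deltas": [[0.35,[0.007,-0.0025,0.08],-0.006],[0.35,[0.007,-0.0025,0.14],-0.006],[0.35,[0.007,-0.0025,0.2],-0.006],[0.35,[0.007,-0.0025,0.235],-0.006],[0.35,[0.007,-0.0025,0.235],-0.006]]}}

```text
clock: 2.7
position: [0.4313, 0.1383, 0.0609]
eef_rot: [-2.223, -2.219, 0.004]
force: [-0.5, -0.7, -0.8]
finger_gap: 0.0301
```

Run:
```python
from h import *
plan((.502-.002,.1385,.062),90)
```

```text
t 2.7 pos [0.4313 0.1383 0.0609] yaw 89.91 tilt [-0.002 -0.001 -1.   ] F [-0.5 -0.7 -0.8] gap 0.030055959110761706
frac [ 0.0008  0.1717 -0.0032] twist -0.001 (deg -0.1 )
```

{"op": "send_rows", "data": {"deltas": [[0.35,[0,0.02,0],0],[0.35,[0,0.05,0],0],[0.35,[0,0.085,0],0],[0.35,[0,0.12,0],0],[0.35,[0,0.14,0],0]]}}

```text
clock: 3.12
position: [0.49, 0.1394, 0.064]
eef_rot: [2.222, 2.219, 0.003]
force: [-4.6, 0.5, 4.2]
finger_gap: 0.03
```

{"op": "send_rows", "data": {"deltas": [[0.35,[0,0.01,0],0],[0.35,[0,0.018,0],0],[0.35,[0,0.026,0],0],[0.35,[0,0.034,0],0],[0.35,[0,0.04,0],0]]}}

```text
clock: 3.53
position: [0.5029, 0.1398, 0.0631]
eef_rot: [-2.22, -2.222, 0.002]
force: [-5.9, 0.4, 4.8]
finger_gap: 0.0297
```

Run:
```python
from h import *
plan((.5077,.1385,.062),90)
```

```text
t 3.5333 pos [0.5029 0.1398 0.0631] yaw 90.04 tilt [-0.001 -0.    -1.   ] F [-5.9  0.4  4.8] gap 0.02974651541789718
frac [-0.0033  0.012   0.0028] twist 0.0004 (deg 0.0 )
```

{"op": "send_rows", "data": {"deltas": [[0.35,[0,0.004,0],0],[0.35,[0,0.008,0],0],[0.35,[0,0.011,0],0],[0.35,[0,0.013,0],0],[0.35,[0,0.013,0],0]]}}

```text
clock: 3.95
position: [0.5077, 0.1398, 0.0631]
eef_rot: [-2.22, -2.222, 0.002]
force: [-6.3, -0.1, 4.5]
finger_gap: 0.0299
```

{"op": "send_rows", "data": {"deltas": [[0.35,[0,0.002,0],0],[0.35,[0,0.004,0],0],[0.35,[0,0.006,0],0],[0.35,[0,0.006,0],0],[0.35,[0,0.006,0],0]]}}

```text
clock: 4.37
position: [0.5079, 0.1396, 0.0629]
eef_rot: [-2.218, -2.221, 0.007]
force: [-14.3, 0.5, 10.3]
finger_gap: 0.0301
```

{"op": "send_rows", "data": {"deltas": [[0.35,[0,0.003,0],0],[0.35,[0,0.005,0],0],[0.35,[0,0.005,0],0],[0.35,[0,0.005,0],0],[0.35,[0,0.005,0],0]]}}

```text
clock: 4.78
position: [0.508, 0.1395, 0.0627]
eef_rot: [-2.217, -2.221, 0.012]
force: [-19.8, 0.5, 14.1]
finger_gap: 0.03
```

The tray has met the stop: the force rose to 20 N with no further travel, at the x I predicted. Next I'll back off to mid-gap and lift.

{"op": "send_rows", "data": {"deltas": [[0.35,[0,-0.01,0],0],[0.35,[0,-0.022,0],0],[0.35,[0,-0.022,0],0],[0.35,[0,-0.022,-0.01],0],[0.35,[0,-0.022,-0.03],0]]}}

```text
clock: 5.2
position: [0.5047, 0.14, 0.0745]
eef_rot: [-2.221, -2.222, 0.0]
force: [0.2, 0.2, -0.8]
finger_gap: 0.0298
```

{"op": "send_rows", "data": {"deltas": [[0.35,[0,0,-0.08],0],[0.35,[0,-0.05,-0.18],0],[0.35,[-0.05,-0.08,-0.28],0],[0.35,[-0.15,-0.08,-0.38],0],[0.35,[-0.25,-0.08,-0.5],0]]}}

```text
clock: 5.62
position: [0.4722, 0.0677, 0.2448]
eef_rot: [2.217, 2.225, 0.002]
force: [2.5, -0.7, -0.5]
finger_gap: 0.0301
```

Run:
```python
from h import *
# recheck with wrist off
plan((.50,-.05,.28),83)
d=save('top','top1');save('scene','scene1')
P=pts(d);Z=P[...,2];v,u=np.mgrid[:420,:560]
m=(np.abs(P[...,1]-.139)<.02)&(np.abs(P[...,0]-.50)<.03)&(Z>.084)&(Z<.096); print(m.sum(),P[m].mean(0))
m=(np.abs(P[...,1]-.139)<.06)&(np.abs(P[...,0]-.55)<.03)&(Z>.08)&(Z<.1); print('lid',m.sum(),P[m].min(0),P[m].max(0))
ds=load('scene1');Ps=pts(ds);zm=Ps[...,2]
mm=(zm>.086)&(zm<.094)&(np.abs(Ps[...,0]-.5)<.025)&(np.abs(Ps[...,1]-.139)<.03); print('scene post',Ps[mm].mean(0) if mm.any() else None,mm.sum())
ds=load('scene0');Ps=pts(ds);zm=Ps[...,2]
mm=(zm>.086)&(zm<.094)&(np.abs(Ps[...,0]-.43)<.025)&(np.abs(Ps[...,1]-.139)<.03); print('scene post before',Ps[mm].mean(0),mm.sum())
```

```text
t 5.6167 pos [0.4722 0.0677 0.2448] yaw 90.19 tilt [ 0.001  0.    -1.   ] F [ 2.5 -0.7 -0.5] gap 0.030140502125353998
frac [-0.2943  0.0687 -0.0881] twist 0.0799 (deg 7.2 )
0 [nan nan nan]
lid 79 [0.56365878 0.10905321 0.08000766] [0.57904636 0.17001951 0.08773639]
scene post [0.5081598  0.14063134 0.09000785] 37
scene post before [0.43566019 0.14037728 0.09047226] 35<stdin>:6: RuntimeWarning: Mean of empty slice.
  ret = um.true_divide(
```

View pics/top1.png

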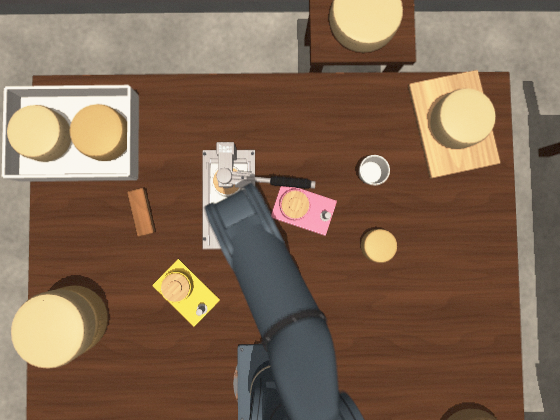

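View pics/scene1.png

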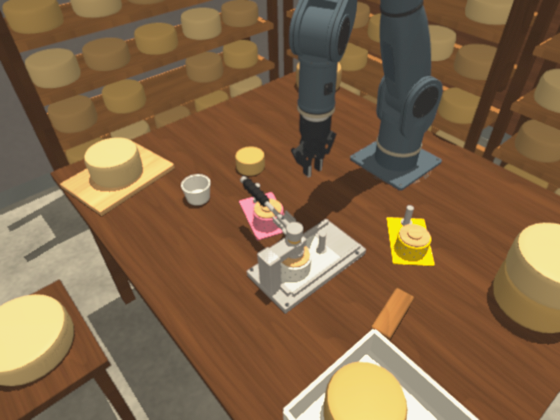

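The scene camera puts the post 72.5 mm further in, which fits the 71 mm expected, and the mould is now under the foot. Now for the wrench: I'll straddle the grip with open jaws, tool x pointing inward along the handle, and push along -tool y.

Run:
```python
from h import *
plan((.5837,-.0388,.26),83.8)
```

```text
t 5.7167 pos [0.4752 0.0638 0.2473] yaw 89.69 tilt [ 0.008 -0.001 -1.   ] F [ 0.3  0.4 -0.5] gap 0.030094012682476703
frac [-0.255   0.2729 -0.0292] twist 0.0654 (deg 5.9 )
```

{"op": "send_rows", "data": {"deltas": [[0.8,[-0.1,0.05,-0.03],0.065],[0.8,[-0.18,0.12,-0.03],0.065],[0.8,[-0.255,0.2,-0.03],0.065],[0.8,[-0.255,0.272,-0.03],0.065],[0.8,[-0.255,0.272,-0.03],0.065]]}}

```text
clock: 6.13
position: [0.5867, -0.0373, 0.2536]
eef_rot: [2.335, 2.099, 0.003]
force: [-0.7, 0.3, -0.5]
finger_gap: 0.0683
```

{"op": "send_rows", "data": {"deltas": [[0.8,[0,0,0],0],[0.8,[0,0,0],0],[0.8,[0,0,0],0],[0.8,[0,0,0],0],[0.8,[0,0,0],0]]}}

```text
clock: 6.55
position: [0.5812, -0.0337, 0.2546]
eef_rot: [2.33, 2.107, 0.0]
force: [0.1, 0.9, 0.4]
finger_gap: 0.0681
```

Run:
```python
from h import *
plan((.5837,-.0388,.152),83.8)
s=env.get_state();d=save('wrist','w2');R=Ro.from_rotvec(s['eef_rot']).as_matrix();T=d['tool_from_camera']
# grip points by depth
h,w=d['z_map'].shape; v,u=np.mgrid[:h,:w]
p=cv2.undistortPoints(np.c_[u.ravel(),v.ravel()].astype(float)[:,None],d['camera_matrix'],None)[:,0]
X=np.c_[p,np.ones(len(p))]*d['z_map'].reshape(-1,1); W=(X@T[:3,:3].T+T[:3,3])@R.T+s['position']; W=W.reshape(h,w,3)
m=(W[...,2]>.172)&(W[...,2]<.19)&(d['frame'].max(2)<70)&(W[...,1]<.03); q=W[m];print(len(q),q.mean(0),q.min(0),q.max(0)); print(cv2.fitLine(np.float32(q[:,:2]),cv2.DIST_L2,0,.01,.01).ravel())
```

```text
t 6.55 pos [ 0.5812 -0.0337  0.2546] yaw 84.24 tilt [ 0. -0. -1.] F [0.1 0.9 0.4] gap 0.06810730227104392
frac [-0.0119  0.0074  0.2564] twist 0.0049 (deg 0.4 )
4314 [ 0.58748847 -0.02498402  0.17931179] [ 0.56852219 -0.09646994  0.17206917] [0.60080942 0.0118172  0.18237925]
[ 0.01329736  0.9999116   0.5874885  -0.02498402]
```

View pics/w2.png

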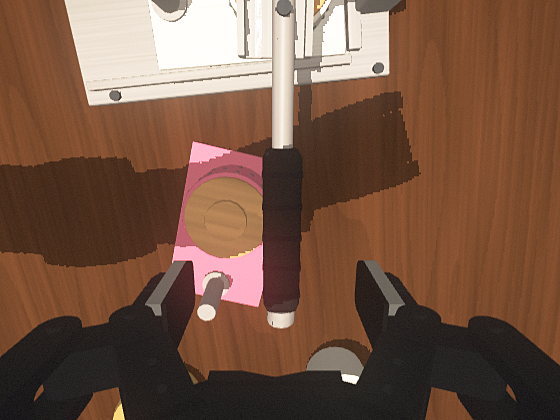

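The black grip runs straight up the picture at column 282, between the jaws (centre about 274), and the pin shows at (284,5). The jaws straddle it with room to spare, so I'll descend.

{"op": "send_rows", "data": {"deltas": [[0.8,[-0.012,0.008,0.08],0.005],[0.8,[-0.012,0.008,0.15],0.005],[0.8,[-0.012,0.008,0.21],0.005],[0.8,[-0.012,0.008,0.256],0.005],[0.8,[-0.012,0.008,0.256],0.005]]}}

```text
clock: 7.02
position: [0.5822, -0.0394, 0.1484]
eef_rot: [-2.336, -2.095, 0.007]
force: [-0.3, 0.3, -0.3]
finger_gap: 0.0683
```

Run:
```python
from h import *
plan((.5837,-.0388,.152),83.8)
d=save('scene','s2'); cv2.imwrite('pics/s2c.png',cv2.resize(d['frame'][110:310,180:380,::-1],None,fx=3,fy=3,interpolation=cv2.INTER_CUBIC))
d=save('top','t2'); cv2.imwrite('pics/t2c.png',cv2.resize(d['frame'][130:280,180:380,::-1],None,fx=3,fy=3,interpolation=cv2.INTER_CUBIC))
```

```text
t 7.0167 pos [ 0.5822 -0.0394  0.1484] yaw 83.76 tilt [-0.006  0.    -1.   ] F [-0.3  0.3 -0.3] gap 0.0683273804287385
frac [ 0.002   0.0036 -0.0089] twist -0.0005 (deg -0.0 )
```

View pics/s2c.png

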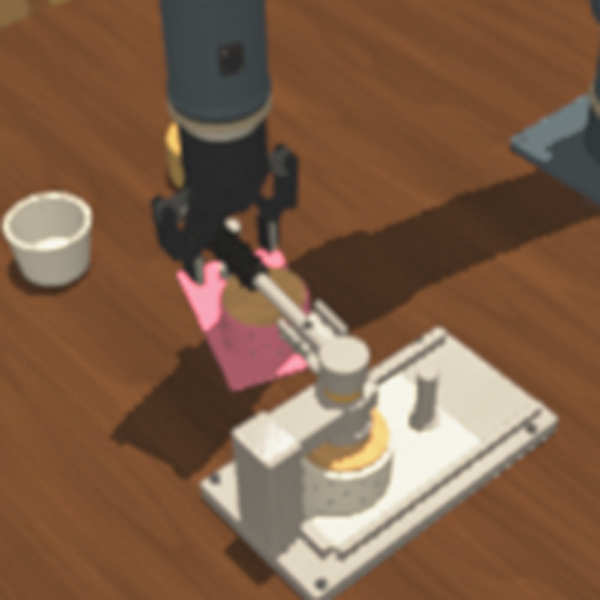

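View pics/t2c.png

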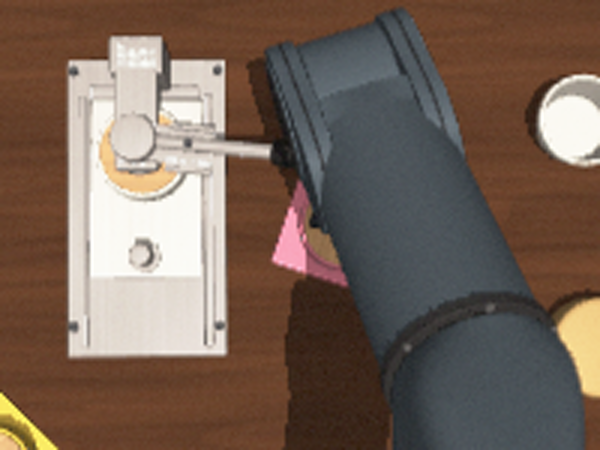

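The scene crop shows the jaws around the grip. The top crop shows the tray home, and the pin is still visible at about (187,143) of the crop. I'll close the gap, then push along the arc.

{"op": "send_rows", "data": {"deltas": [[0.8,[0,-0.015,-0.004],0],[0.8,[0,-0.025,-0.008],0],[0.8,[0,-0.035,-0.008],0],[0.8,[0,-0.045,-0.008],0],[0.8,[0,-0.045,-0.008],0]]}}

```text
clock: 7.53
position: [0.5658, -0.0373, 0.1556]
eef_rot: [2.339, 2.097, 0.0]
force: [-0.3, -0.6, -0.4]
finger_gap: 0.0687
```

{"op": "send_rows", "data": {"deltas": [[0.8,[0,-0.002,0],0],[0.8,[0,-0.004,0],0],[0.8,[0,-0.006,0],0],[0.8,[0,-0.008,0],0],[0.8,[0,-0.01,0],0]]}}

```text
clock: 7.95
position: [0.5629, -0.0369, 0.1549]
eef_rot: [2.339, 2.096, 0.001]
force: [3.0, -0.5, -0.1]
finger_gap: 0.0686
```

{"op": "send_rows", "data": {"deltas": [[0.8,[0,-0.003,0],0.004],[0.8,[0.001,-0.006,0],0.008],[0.8,[0.001,-0.008,0],0.012],[0.8,[0.001,-0.011,0],0.016],[0.8,[0.002,-0.014,0],0.02]]}}

```text
clock: 8.37
position: [0.5611, -0.0356, 0.1558]
eef_rot: [2.369, 2.056, 0.01]
force: [14.7, -1.7, -5.6]
finger_gap: 0.0683
```

Run:
```python
from h import *
s=env.get_state();print(np.round(s['position'],4),s['force'],s['torque'],np.linalg.norm(s['force'][:2]))
```

```text
[ 0.5611 -0.0356  0.1558] [14.71864969 -1.66590833 -5.55441379] [-0.4096987  -2.79639919  0.11055128] 14.812626342922885
```

{"op": "send_rows", "data": {"deltas": [[0.8,[0,-0.003,0],0.004],[0.8,[0.001,-0.006,0],0.008],[0.8,[0.001,-0.008,0],0.012],[0.8,[0.001,-0.011,0],0.016],[0.8,[0.002,-0.014,0],0.02]]}}

```text
clock: 8.78
position: [0.5558, -0.0342, 0.1558]
eef_rot: [2.401, 2.018, 0.01]
force: [15.0, -2.8, -5.6]
finger_gap: 0.0683
```

```bash
cat > q.py <<'E'
from h import *
s=env.get_state();p=np.array(s['position']);R=Ro.from_rotvec(s['eef_rot']).as_matrix()
F=np.array(s['force']);psi=np.arctan2(R[1,0],R[0,0]); 
# handle angle from contact: pad inner plane offset
g=p+R[:,1]*(s['finger_gap']/2-.012); v=g[:2]-np.array([.603,.1383]); phi=np.degrees(np.arctan2(v[1],v[0]))
t=np.array([-v[1],v[0]])/np.linalg.norm(v)
M=v[0]*F[1]-v[1]*F[0]
print('t',round(s['clock'],2),'yaw',round(np.degrees(psi),2),'phi+180',round(phi%360-180 if phi<0 else phi,2),'r',round(np.linalg.norm(v),4),'Ft',round(F[:2]@t,2),'Fr',round(F[:2]@v/np.linalg.norm(v),2),'Fz',round(F[2],2),'T',np.round(s['torque'],2),'z',round(p[2],4),'gap',round(s['finger_gap'],4))
E
python3 q.py
```

```text
t 8.78 yaw 80.08 phi+180 81.83 r 0.1781 Ft 15.3 Fr 0.66 Fz -5.62 T [-0.52 -2.73  0.11] z 0.1558 gap 0.0683
```

{"op": "send_rows", "data": {"deltas": [[0.8,[0,-0.003,0],0.004],[0.8,[0.001,-0.006,0],0.008],[0.8,[0.001,-0.008,0],0.012],[0.8,[0.001,-0.011,0],0.016],[0.8,[0.002,-0.014,0],0.02]]}}

```text
clock: 9.2
position: [0.5505, -0.0326, 0.1558]
eef_rot: [2.433, 1.98, 0.01]
force: [16.3, -2.9, -5.7]
finger_gap: 0.0684
```

{"op": "send_rows", "data": {"deltas": [[0.8,[0,-0.003,0],0.004],[0.8,[0.001,-0.006,0],0.008],[0.8,[0.001,-0.008,0],0.012],[0.8,[0.001,-0.011,0],0.016],[0.8,[0.002,-0.014,0],0.02]]}}

```text
clock: 9.62
position: [0.5452, -0.0309, 0.1559]
eef_rot: [2.464, 1.941, 0.011]
force: [15.1, -5.7, -6.0]
finger_gap: 0.0683
```

```bash
python3 q.py
```

```text
t 9.62 yaw 76.47 phi+180 78.27 r 0.1781 Ft 15.9 Fr 2.48 Fz -5.96 T [-0.83 -2.79  0.14] z 0.1559 gap 0.0683
```

{"op": "send_rows", "data": {"deltas": [[0.8,[0,-0.003,0],0.004],[0.8,[0.001,-0.006,0],0.008],[0.8,[0.001,-0.008,0],0.012],[0.8,[0.001,-0.011,0],0.016],[0.8,[0.002,-0.014,0],0.02]]}}

```text
clock: 10.03
position: [0.54, -0.0289, 0.1559]
eef_rot: [2.494, 1.902, 0.01]
force: [14.9, -4.4, -5.5]
finger_gap: 0.0682
```

{"op": "send_rows", "data": {"deltas": [[0.8,[0,-0.003,0],0.004],[0.8,[0.001,-0.006,0],0.008],[0.8,[0.001,-0.008,0],0.012],[0.8,[0.001,-0.011,0],0.016],[0.8,[0.002,-0.014,0],0.02]]}}

```text
clock: 10.45
position: [0.5348, -0.0268, 0.1559]
eef_rot: [2.524, 1.862, 0.01]
force: [15.0, -4.7, -5.0]
finger_gap: 0.0682
```

```bash
python3 q.py
```

```text
t 10.45 yaw 72.85 phi+180 74.67 r 0.178 Ft 15.68 Fr 0.58 Fz -4.97 T [-0.99 -2.85  0.15] z 0.1559 gap 0.0682
```

{"op": "send_rows", "data": {"deltas": [[0.8,[0,-0.003,0],0.004],[0.8,[0.001,-0.006,0],0.008],[0.8,[0.001,-0.008,0],0.012],[0.8,[0.001,-0.011,0],0.016],[0.8,[0.002,-0.014,0],0.02]]}}

```text
clock: 10.87
position: [0.5297, -0.0246, 0.1559]
eef_rot: [2.553, 1.822, 0.01]
force: [15.4, -5.7, -5.7]
finger_gap: 0.0684
```

{"op": "send_rows", "data": {"deltas": [[0.8,[0,-0.003,0],0.004],[0.8,[0.001,-0.006,0],0.008],[0.8,[0.001,-0.008,0],0.012],[0.8,[0.001,-0.011,0],0.016],[0.8,[0.002,-0.014,0],0.02]]}}

```text
clock: 11.28
position: [0.5247, -0.0222, 0.1559]
eef_rot: [2.581, 1.782, 0.01]
force: [14.5, -6.4, -5.5]
finger_gap: 0.068
```

```bash
python3 q.py
```

```text
t 11.28 yaw 69.23 phi+180 71.05 r 0.1779 Ft 15.81 Fr 1.35 Fz -5.47 T [-1.19 -2.78  0.08] z 0.1559 gap 0.068
```

{"op": "send_rows", "data": {"deltas": [[0.8,[0,-0.003,0],0.004],[0.8,[0.001,-0.006,0],0.008],[0.8,[0.001,-0.008,0],0.012],[0.8,[0.001,-0.011,0],0.016],[0.8,[0.002,-0.014,0],0.02]]}}

```text
clock: 11.7
position: [0.5197, -0.0196, 0.1558]
eef_rot: [2.609, 1.741, 0.01]
force: [15.7, -7.8, -6.1]
finger_gap: 0.0682
```

```bash
python3 q.py
```

```text
t 11.7 yaw 67.42 phi+180 69.3 r 0.1779 Ft 17.46 Fr 1.73 Fz -6.12 T [-1.31 -2.76  0.14] z 0.1558 gap 0.0682
```

{"op": "send_rows", "data": {"deltas": [[0.8,[0,-0.003,0],0.004],[0.8,[0.001,-0.005,0],0.007],[0.8,[0.001,-0.008,0],0.01],[0.8,[0.001,-0.01,0],0.014],[0.8,[0.001,-0.012,0],0.017]]}}

```text
clock: 12.12
position: [0.5155, -0.0174, 0.1559]
eef_rot: [2.632, 1.706, 0.011]
force: [15.5, -6.4, -6.5]
finger_gap: 0.0686
```

```bash
python3 q.py
```

```text
t 12.12 yaw 65.89 phi+180 67.82 r 0.1779 Ft 16.75 Fr 0.03 Fz -6.52 T [-1.12 -2.88  0.14] z 0.1559 gap 0.0686
```

{"op": "send_rows", "data": {"deltas": [[0.8,[0,-0.003,0],0.004],[0.8,[0.001,-0.005,0],0.007],[0.8,[0.001,-0.008,0],0.01],[0.8,[0.001,-0.01,0],0.014],[0.8,[0.001,-0.012,0],0.017]]}}

```text
clock: 12.53
position: [0.5114, -0.0149, 0.1559]
eef_rot: [2.655, 1.671, 0.011]
force: [15.3, -6.4, -6.0]
finger_gap: 0.0681
```

```bash
python3 q.py
```

```text
t 12.53 yaw 64.37 phi+180 66.21 r 0.1779 Ft 16.58 Fr -0.34 Fz -6.02 T [-1.06 -2.9   0.15] z 0.1559 gap 0.0681
```

{"op": "send_rows", "data": {"deltas": [[0.8,[0,-0.003,0],0.004],[0.8,[0.001,-0.005,0],0.007],[0.8,[0.001,-0.008,0],0.01],[0.8,[0.001,-0.01,0],0.014],[0.8,[0.001,-0.012,0],0.017]]}}

```text
clock: 12.95
position: [0.5073, -0.0124, 0.1559]
eef_rot: [2.677, 1.635, 0.011]
force: [16.1, -5.9, -6.9]
finger_gap: 0.0682
```

```bash
python3 q.py
```

```text
t 12.95 yaw 62.85 phi+180 64.69 r 0.1779 Ft 17.12 Fr -1.55 Fz -6.89 T [-1.03 -2.94  0.22] z 0.1559 gap 0.0682
```

{"op": "send_rows", "data": {"deltas": [[0.8,[0,-0.003,0],0.003],[0.8,[0.001,-0.005,0],0.006],[0.8,[0.001,-0.008,0],0.009],[0.8,[0.001,-0.01,0],0.012],[0.8,[0.001,-0.012,0],0.015]]}}

```text
clock: 13.37
position: [0.5032, -0.0099, 0.1559]
eef_rot: [2.696, 1.604, 0.012]
force: [15.2, -5.1, -6.5]
finger_gap: 0.0683
```

```bash
python3 q.py
```

```text
t 13.37 yaw 61.5 phi+180 63.16 r 0.1779 Ft 15.89 Fr -2.31 Fz -6.5 T [-1.05 -2.97  0.25] z 0.1559 gap 0.0683
```

{"op": "send_rows", "data": {"deltas": [[0.8,[0,-0.003,0],0.003],[0.8,[0.001,-0.005,0],0.006],[0.8,[0.001,-0.008,0],0.009],[0.8,[0.001,-0.01,0],0.012],[0.8,[0.001,-0.012,0],0.015]]}}

```text
clock: 13.78
position: [0.4993, -0.0072, 0.1559]
eef_rot: [2.715, 1.572, 0.012]
force: [16.7, -5.7, -5.5]
finger_gap: 0.0684
```

```bash
python3 q.py
```

```text
t 13.78 yaw 60.15 phi+180 61.65 r 0.1779 Ft 17.38 Fr -2.87 Fz -5.53 T [-1.07 -2.98  0.25] z 0.1559 gap 0.0684
```

{"op": "send_rows", "data": {"deltas": [[0.8,[0,-0.003,0],0.003],[0.8,[0.001,-0.005,0],0.006],[0.8,[0.001,-0.008,0],0.009],[0.8,[0.001,-0.01,0],0.012],[0.8,[0.001,-0.012,0],0.016]]}}

```text
clock: 14.2
position: [0.4954, -0.0044, 0.1559]
eef_rot: [2.734, 1.538, 0.012]
force: [16.0, -6.8, -6.1]
finger_gap: 0.0678
```

```bash
python3 q.py
```

```text
t 14.2 yaw 58.71 phi+180 60.03 r 0.1779 Ft 17.27 Fr -2.16 Fz -6.09 T [-1.04 -3.06  0.27] z 0.1559 gap 0.0678
```

{"op": "send_rows", "data": {"deltas": [[0.8,[0,-0.003,0],0.003],[0.8,[0.001,-0.005,0],0.006],[0.8,[0.001,-0.008,0],0.009],[0.8,[0.001,-0.01,0],0.012],[0.8,[0.001,-0.012,0],0.016]]}}

```text
clock: 14.62
position: [0.4916, -0.0016, 0.156]
eef_rot: [2.753, 1.503, 0.013]
force: [17.2, -6.3, -6.0]
finger_gap: 0.0683
```

```bash
python3 q.py
```

```text
t 14.62 yaw 57.28 phi+180 58.58 r 0.1779 Ft 17.95 Fr -3.58 Fz -6.03 T [-1.05 -3.11  0.21] z 0.156 gap 0.0683
```

{"op": "send_rows", "data": {"deltas": [[0.8,[0,-0.003,0],0.003],[0.8,[0.001,-0.005,0],0.006],[0.8,[0.001,-0.008,0],0.009],[0.8,[0.001,-0.01,0],0.012],[0.8,[0.001,-0.012,0],0.016]]}}

```text
clock: 15.03
position: [0.4879, 0.0015, 0.156]
eef_rot: [2.772, 1.469, 0.013]
force: [17.4, -5.9, -7.2]
finger_gap: 0.0683
```

```bash
python3 q.py
python3 - <<'E'
from h import *
d=save('top','t3'); cv2.imwrite('pics/t3c.png',cv2.resize(d['frame'][140:240,190:300,::-1],None,fx=6,fy=6,interpolation=cv2.INTER_CUBIC))
E
```

```text
t 15.03 yaw 55.84 phi+180 57.04 r 0.1779 Ft 17.86 Fr -4.53 Fz -7.18 T [-0.96 -3.2   0.27] z 0.156 gap 0.0683
```

View pics/t3c.png

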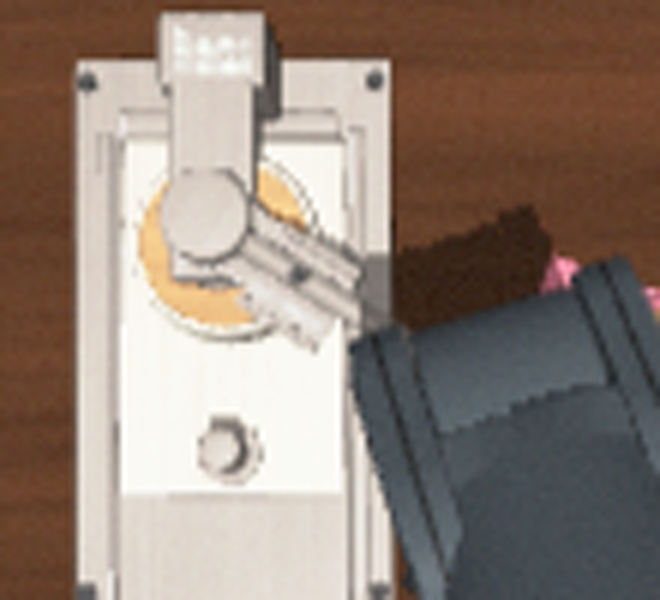

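The top crop shows the pin at (298,273), still midway between the cheeks, so the wrench has not broken over yet. The force is still high. The commanded path is drifting slightly outward, so I'll add a little inward shift.

{"op": "send_rows", "data": {"deltas": [[0.8,[0.001,-0.003,0],0.003],[0.8,[0.002,-0.005,0],0.006],[0.8,[0.003,-0.008,0],0.009],[0.8,[0.004,-0.01,0],0.012],[0.8,[0.004,-0.012,0],0.016]]}}

```text
clock: 15.5
position: [0.4842, 0.0046, 0.1558]
eef_rot: [2.791, 1.433, 0.011]
force: [16.1, -8.3, -5.8]
finger_gap: 0.0682
```

```bash
python3 q.py
```

```text
t 15.5 yaw 54.35 phi+180 55.49 r 0.1779 Ft 17.97 Fr -2.34 Fz -5.81 T [-1.6  -2.96  0.2 ] z 0.1558 gap 0.0682
```

{"op": "send_rows", "data": {"deltas": [[0.8,[0.001,-0.003,0],0.003],[0.8,[0.001,-0.005,0],0.006],[0.8,[0.002,-0.008,0],0.009],[0.8,[0.002,-0.01,0],0.012],[0.8,[0.003,-0.012,0],0.016]]}}

```text
clock: 15.92
position: [0.4807, 0.0079, 0.1558]
eef_rot: [2.809, 1.397, 0.01]
force: [14.2, -11.4, -5.4]
finger_gap: 0.0682
```

```bash
python3 q.py
```

```text
t 15.92 yaw 52.88 phi+180 53.94 r 0.1778 Ft 18.19 Fr 0.91 Fz -5.38 T [-2.11 -2.68  0.18] z 0.1558 gap 0.0682
```

{"op": "send_rows", "data": {"deltas": [[0.8,[0,-0.003,0],0.003],[0.8,[0.001,-0.005,0],0.006],[0.8,[0.001,-0.008,0],0.009],[0.8,[0.001,-0.01,0],0.012],[0.8,[0.001,-0.012,0],0.016]]}}

```text
clock: 16.33
position: [0.4772, 0.0112, 0.1558]
eef_rot: [2.826, 1.361, 0.01]
force: [15.4, -9.8, -5.2]
finger_gap: 0.0681
```

```bash
python3 q.py
```

```text
t 16.33 yaw 51.44 phi+180 52.38 r 0.1778 Ft 18.14 Fr -1.61 Fz -5.2 T [-1.9  -2.84  0.21] z 0.1558 gap 0.0681
```

{"op": "send_rows", "data": {"deltas": [[0.8,[0,-0.003,0],0.003],[0.8,[0.001,-0.005,0],0.006],[0.8,[0.001,-0.008,0],0.009],[0.8,[0.001,-0.01,0],0.012],[0.8,[0.002,-0.012,0],0.016]]}}

```text
clock: 16.75
position: [0.4738, 0.0146, 0.1558]
eef_rot: [2.843, 1.325, 0.01]
force: [14.4, -11.0, -5.5]
finger_gap: 0.0683
```

```bash
python3 q.py
```

```text
t 16.75 yaw 49.99 phi+180 50.87 r 0.1778 Ft 18.14 Fr -0.59 Fz -5.45 T [-2.24 -2.63  0.1 ] z 0.1558 gap 0.0683
```

{"op": "send_rows", "data": {"deltas": [[0.8,[0,-0.003,0],0.003],[0.8,[0.001,-0.005,0],0.006],[0.8,[0.001,-0.008,0],0.009],[0.8,[0.001,-0.01,0],0.012],[0.8,[0.002,-0.012,0],0.016]]}}

```text
clock: 17.17
position: [0.4705, 0.0181, 0.1557]
eef_rot: [2.86, 1.289, 0.009]
force: [15.1, -11.5, -4.5]
finger_gap: 0.0687
```

```bash
python3 q.py
```

```text
t 17.17 yaw 48.54 phi+180 49.38 r 0.1778 Ft 18.89 Fr -1.09 Fz -4.45 T [-2.36 -2.62  0.13] z 0.1557 gap 0.0687
```

{"op": "send_rows", "data": {"deltas": [[0.8,[0,-0.003,0],0.003],[0.8,[0.001,-0.005,0],0.006],[0.8,[0.001,-0.008,0],0.009],[0.8,[0.001,-0.01,0],0.012],[0.8,[0.002,-0.012,0],0.016]]}}

```text
clock: 17.58
position: [0.4673, 0.0217, 0.1557]
eef_rot: [2.876, 1.253, 0.009]
force: [13.6, -14.7, -5.0]
finger_gap: 0.0685
```

```bash
python3 q.py
```

```text
t 17.58 yaw 47.08 phi+180 47.81 r 0.1778 Ft 19.95 Fr 1.72 Fz -5.03 T [-2.51 -2.55  0.03] z 0.1557 gap 0.0685
```

```bash
python3 q.py
python3 - <<'E'
from h import *
d=save('top','t4'); cv2.imwrite('pics/t4c.png',cv2.resize(d['frame'][140:240,190:300,::-1],None,fx=6,fy=6,interpolation=cv2.INTER_CUBIC))
E
```

```text
t 17.58 yaw 47.08 phi+180 47.81 r 0.1778 Ft 19.95 Fr 1.72 Fz -5.03 T [-2.51 -2.55  0.03] z 0.1557 gap 0.0685
```

View pics/t4c.png

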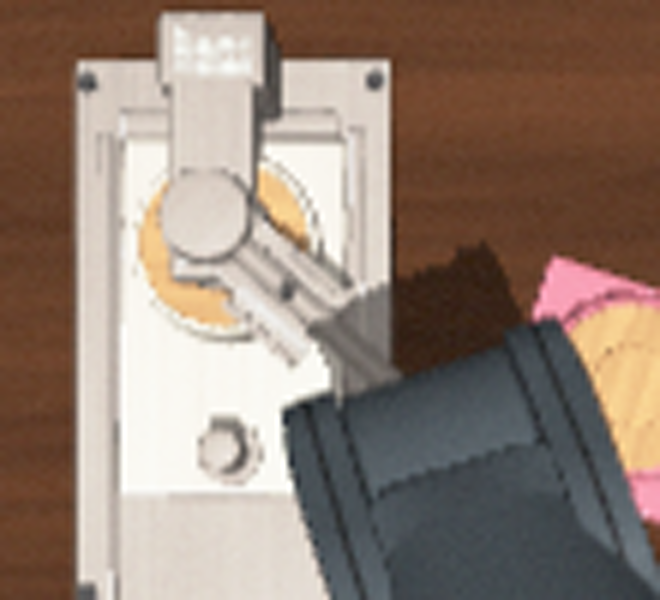

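Run:
```python
from h import *
o=[]
for n in ('t2','t3','t4'):
    d=load(n); g=d['frame'][165:210,210:260,::-1]
    # rotate so handle should be horizontal about head centre
    o.append(cv2.resize(g,None,fx=8,fy=8,interpolation=cv2.INTER_LANCZOS4))
t=[]
for n,phi in (('t2',83.8),('t3',57.04),('t4',47.81)):
    d=load(n); c=proj(d,[[.6028,.1383,.178]])[0]
    a=90-phi
    M=cv2.getRotationMatrix2D((float(c[0]),float(c[1])),a,8); M[:,2]+=np.array([60,150])-c
    t.append(cv2.warpAffine(d['frame'][:,:,::-1],M,(260*2,300),flags=cv2.INTER_CUBIC))
for im in t: cv2.line(im,(0,150),(520,150),(0,0,255),1)
im=np.vstack(t)[:, :]; cv2.imwrite('pics/cmp.png',cv2.resize(im,None,fx=.66,fy=.66))
```

```text
(no output)
```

View pics/cmp.png

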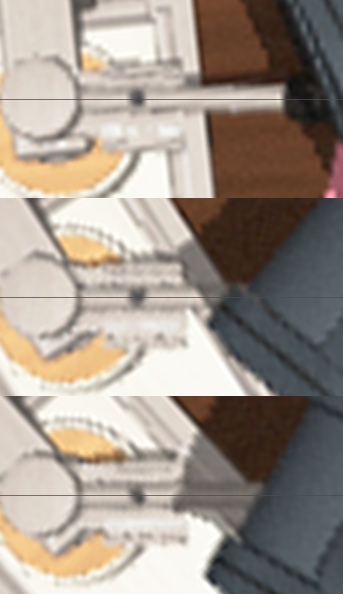

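Turned into the handle's frame, all three pictures show the same pin and cheek layout, so there is no break-over yet. Carrying on.

{"op": "send_rows", "data": {"deltas": [[0.8,[0,-0.002,0],0.003],[0.8,[0,-0.004,0],0.006],[0.8,[0,-0.006,0],0.009],[0.8,[0.001,-0.008,0],0.012],[0.8,[0.001,-0.01,0],0.014]]}}

```text
clock: 18.05
position: [0.4646, 0.0248, 0.1557]
eef_rot: [2.89, 1.221, 0.009]
force: [14.0, -12.1, -4.7]
finger_gap: 0.0682
```

```bash
python3 q.py
```

```text
t 18.05 yaw 45.83 phi+180 46.45 r 0.1778 Ft 18.44 Fr -0.89 Fz -4.7 T [-2.34 -2.64  0.05] z 0.1557 gap 0.0682
```

{"op": "send_rows", "data": {"deltas": [[0.8,[0,-0.002,0],0.003],[0.8,[0,-0.004,0],0.006],[0.8,[0,-0.006,0],0.009],[0.8,[0.001,-0.008,0],0.012],[0.8,[0.001,-0.01,0],0.014]]}}

```text
clock: 18.47
position: [0.4618, 0.0282, 0.1556]
eef_rot: [2.903, 1.19, 0.009]
force: [13.8, -11.3, -5.1]
finger_gap: 0.0686
```

```bash
python3 q.py
```

```text
t 18.47 yaw 44.58 phi+180 45.1 r 0.1778 Ft 17.74 Fr -1.71 Fz -5.13 T [-2.06 -2.47  0.09] z 0.1556 gap 0.0686
```

The force and moment have started to fall. One more small step should confirm it.

{"op": "send_rows", "data": {"deltas": [[0.8,[0,-0.002,0],0.003],[0.8,[0,-0.004,0],0.006],[0.8,[0,-0.006,0],0.009],[0.8,[0.001,-0.008,0],0.012],[0.8,[0.001,-0.01,0],0.014]]}}

```text
clock: 18.88
position: [0.4591, 0.0317, 0.1556]
eef_rot: [2.916, 1.159, 0.008]
force: [12.9, -9.2, -4.0]
finger_gap: 0.0682
```

```bash
python3 q.py
```

```text
t 18.88 yaw 43.34 phi+180 43.6 r 0.1778 Ft 15.55 Fr -2.97 Fz -3.98 T [-1.83 -2.32  0.09] z 0.1556 gap 0.0682
```

The click is confirmed: the moment fell from 3.55 to 2.95 N m, which puts it about 0.05 rad into the break-over, well short of the stop. I'll take one picture for the record, then back off.

Run:
```python
from h import *
d=save('top','t5')
```

{"op": "send_rows", "data": {"deltas": [[0.8,[0,0.015,0],0],[0.8,[0,0.03,0],0],[0.8,[0,0.045,0],0],[0.8,[0,0.06,0],0],[0.8,[0,0.075,0],0]]}}

```text
clock: 19.35
position: [0.4761, 0.0116, 0.1548]
eef_rot: [-2.917, -1.164, 0.001]
force: [-0.4, 0.2, -0.2]
finger_gap: 0.0682
```

```bash
python3 q.py;python3 - <<'E'
from h import *
save('wrist','w6'); save('top','t6')
t=[]
for n,phi in (('t4',47.81),('t5',43.6),('t6',47.)):
    d=load(n); c=proj(d,[[.6028,.1383,.178]])[0]
    M=cv2.getRotationMatrix2D((float(c[0]),float(c[1])),90-phi,8); M[:,2]+=np.array([60,150])-c
    im=cv2.warpAffine(d['frame'][:,:,::-1],M,(520,300),flags=cv2.INTER_CUBIC);cv2.line(im,(0,150),(520,150),(0,0,255),1); t.append(im)
cv2.imwrite('pics/cmp2.png',cv2.resize(np.vstack(t),None,fx=.66,fy=.66))
E
```

```text
t 19.35 yaw 43.51 phi+180 51.96 r 0.1812 Ft -0.45 Fr 0.06 Fz -0.23 T [ 0.02 -0.02 -0.05] z 0.1548 gap 0.0682
```

View pics/w6.png

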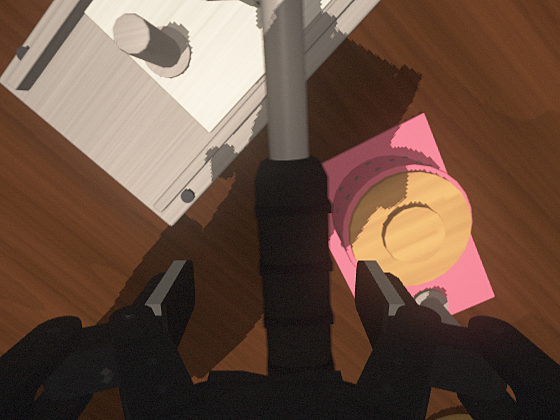

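View pics/cmp2.png

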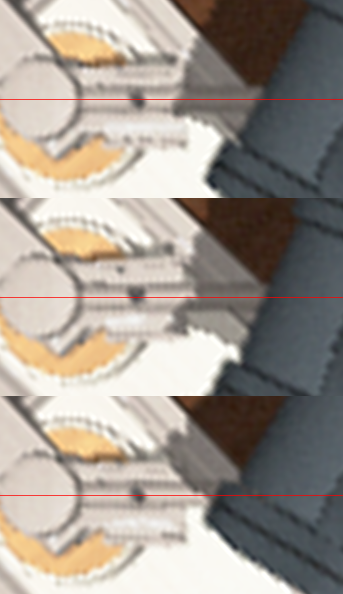

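In the middle strip (taken at the click) the cheeks lag the handle. In the bottom strip (after release) they are parallel again. The wrist view shows the grip free between the jaws, at columns 257–330, and the force reads zero. I'll lift straight up and move away.

{"op": "send_rows", "data": {"deltas": [[0.8,[0,0,-0.06],0],[0.8,[0,0,-0.13],0],[0.8,[0,0,-0.2],0],[0.8,[0,0,-0.27],0],[0.8,[0,0,-0.32],0]]}}

```text
clock: 19.87
position: [0.4762, 0.0123, 0.2852]
eef_rot: [2.917, 1.165, 0.002]
force: [0.3, -0.0, -0.0]
finger_gap: 0.0681
```

Run:
```python
from h import *
plan((.52,-.2,.30),43)
```

```text
t 19.8667 pos [0.4762 0.0123 0.2852] yaw 43.54 tilt [ 0.001  0.    -1.   ] F [ 0.3 -0.  -0. ] gap 0.06808021862319881
frac [-0.2862  0.4602 -0.0371] twist 0.006 (deg 0.5 )
```

{"op": "send_rows", "data": {"deltas": [[0.8,[-0.29,0.46,-0.04],0],[0.8,[-0.29,0.46,-0.04],0],[0.8,[-0.29,0.46,-0.04],0],[0.8,[-0.29,0.46,-0.04],0],[0.8,[-0.29,0.46,-0.04],0]]}}

```text
clock: 20.28
position: [0.5167, -0.1933, 0.2984]
eef_rot: [-2.917, -1.165, 0.0]
force: [1.9, 0.4, -0.4]
finger_gap: 0.0683
```

{"op": "send_rows", "data": {"deltas": [[0.8,[-0.1,0.1,0],0],[0.8,[-0.15,0.2,0],0],[0.8,[-0.2,0.25,0],0],[0.8,[-0.2,0.25,0],0],[0.8,[-0.2,0.25,0],0]]}}

```text
clock: 20.7
position: [0.5266, -0.3225, 0.2971]
eef_rot: [-2.92, -1.157, 0.003]
force: [0.4, 1.0, -0.8]
finger_gap: 0.0684
```

Run:
```python
from h import *
s=env.get_state();print(s['position'],s['force'])
save('top','t7');save('scene','s7')
d=load('top0');P0=pts(d);d=load('t7');P=pts(d);Z=P[...,2]
m=(np.abs(P[...,1]-.139)<.02)&(np.abs(P[...,0]-.50)<.02)&(Z>.084)&(Z<.096); print('post',m.sum(),P[m].mean(0))
blk=(d['frame'].max(2)<60)&(Z>.16)&(Z<.19)&(P[...,0]<.6)&(P[...,0]>.38)&(P[...,1]>-.05)
g=P[blk].mean(0) if blk.any() else None;print('grip',blk.sum(),g)
if g is not None: v=g[:2]-[.603,.1383];print(np.hypot(*v),np.degrees(np.arctan2(v[1],v[0]))+180)
df=cv2.absdiff(load('top0')['frame'],d['frame']).max(2);cv2.imwrite('pics/diff.png',df)
phi=47.;c=proj(d,[[.6028,.1383,.178]])[0]
if g is not None: phi=np.degrees(np.arctan2(v[1],v[0]))+180
M=cv2.getRotationMatrix2D((float(c[0]),float(c[1])),90-phi,6); M[:,2]+=np.array([60,150])-c
im=cv2.warpAffine(d['frame'][:,:,::-1],M,(560,300),flags=cv2.INTER_CUBIC);cv2.line(im,(0,150),(560,150),(0,0,255),1)
cv2.imwrite('pics/cmp3.png',np.vstack([im,cv2.resize(load('s7')['frame'][150:300,180:400,::-1],(560,300))]))
```

```text
[ 0.52661308 -0.32252511  0.29709256] [ 0.4332192   1.03093331 -0.82116954]
post 36 [0.50287027 0.1401048  0.08936032]
grip 345 [0.4803996  0.00762373 0.17898299]
0.17918466803550906 46.82629055075077
```

View pics/cmp3.png

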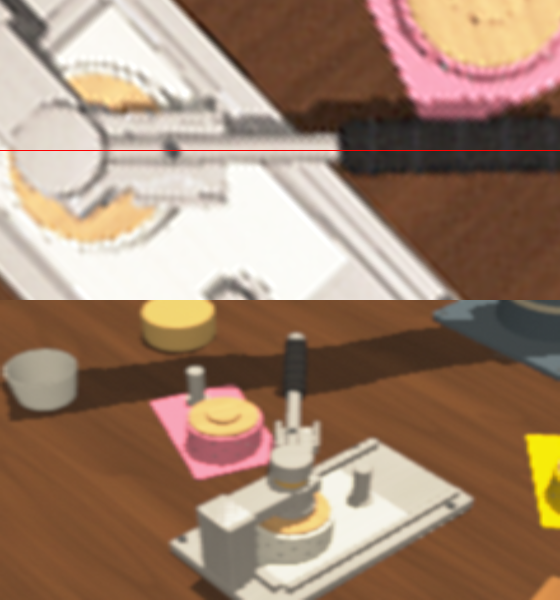

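View pics/t7.png

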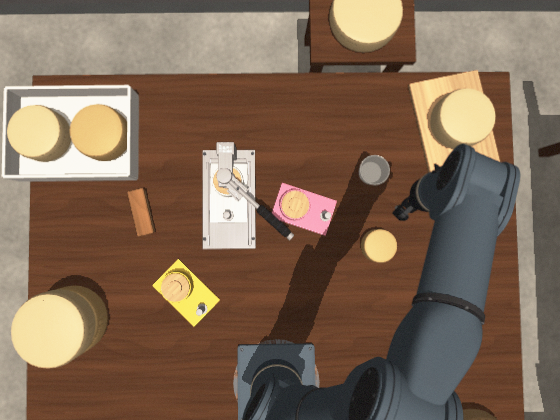

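View pics/diff.png

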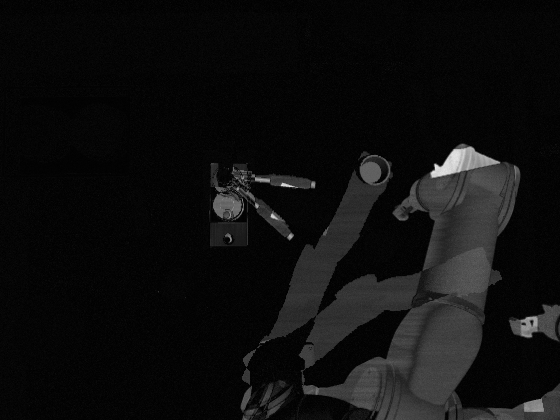

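The post is at x = 0.503, its home position. The handle stands straight at 46.8°, meaning the screw turned about 0.65 rad, and its pin lies on the cheeks' midline. The difference picture shows only the arm, its shadow, the tray and the wrench changed. Handing in.

Run:
```python
from h import *
print(workorder.close_job(), env.get_state()['clock'])
```

```text
the job is handed in; nothing more can be done
the job is handed in; nothing more can be done
```

The tray is fully home against the stop. The wrench clicked, I released it within half a second of confirming the click, and the handle sprang straight. I handed the job in at about 21 s of the 72 s allowed.

- **Tray:** I pushed it in by its post about 71 mm until it met the stop, where the force rose to 20 N with no more travel. The last top view put the post 100 mm in front of the screw axis, which is the home position. The scene camera read about 1.5 mm further in, within its calibration error.
- **Wrench:** I pushed the grip clockwise with one finger, and it broke over at about 0.65 rad. I took one more small step to confirm, about 0.05 rad into the break-over and well short of the 0.25 rad stop, then backed off.
- **Force reading:** just before the click the push measured 18 to 20 N, more than the roughly 16 N described. The moment then fell from about 3.55 to 2.95 N m. The camera picture at the click showed the head lagging behind the handle, which agrees.
- **After release:** the handle stood straight at 46.8°, with the pin on the midline. The gripper was clear of everything and the force read about zero.
- **Other items:** comparing the top views before and after, the cheese, the brush and the spare mould had not moved.

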